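# Scan the coolant valve's tag and reset the valve two turns open

## Robot

A 7-joint arm with a two-finger parallel gripper is mounted at the origin on the work surface. World frame = base frame: x ahead of the robot, y to its left, z up, the work surface at z = 0. Lengths are in m, angles in rad, forces in N, time in s.
With the tool pointing down it reaches from about 0.4 to 0.85 m from the base axis. Payload 4.5 kg.
Tool frame: the origin (TCP) lies at the very end of the fingers, on their centre line; the grasp point (between the pads) lies 19 mm behind it (r.grip_point_offset is the distance from the TCP to the grasp point, in m); z points along the fingers, y is the line along which they close (so a half turn about z gives the same grasp; the last joint's range is limited). The gripper opens to 88 mm and grips with 3 to 60 N. Pads are 18 mm wide; open, the fingers measure 123 mm over their backs; the gripper's body (75 mm by 187 mm) begins 45 mm behind the grasp point.
Start: joints at [-1.309, 0.689, -0.195, 1.565, 0.157, 0.902, -0.215], TCP at [0.141, 0.609, 0.239] pointing down, gripper open.
Joint ranges: [-3.01, 3.01], [-0.46, 2.08], [-1.47, 1.51], [0.13, 2.56], [-1, 4.14], [0.04, 2.09], [-2.66, 2.66]. Speed limits (rad/s): [2.57, 2.57, 3.14, 3.14, 3.14, 3.14, 3.14].

## Interface

Orientations are given as a unit quaternion [x, y, z, w].
In Python, from plant import r gives the robot as it stands.
- The arm moves only by the tool carry_out, never from a script. Its argument "rows" is a list of rows, each a list of 3 entries, a list of its own where there are three numbers: the shift along the tool's x, y, z in cm, then the turn, a rotation vector about the tool's x, y, z in degrees, then the closure, from 0 (fully open) to 1 (shut). A call has 1 to 12 rows; each row is the pose to reach, as a shift and turn from the pose commanded when the call began, along the tool's axes at that moment; what a row does not reach only later rows make up. A row lasts 1/10 s, in which the tool goes at most 50 mm and 8.59 degrees, less where a joint would pass 70% of its speed; a pose out of reach is approached as far as the arm can. A call with a gripper value outside its range is refused whole. The fingers move at their own pace and stop on an object; "newtons" is the grip in N (left out, the last holds). Time passes only in rows, so rows that repeat a pose let the fingers close. It gives the time, the measured TCP pose, the force, the opening and the grip force at its end, in the units of the state.
- r.get_state(): the state, without advancing time (a new reading comes with each control period).
- r.snapshot(name): name is "scene" or "side" or "wrist"; returns a dict with "image" (400x640x3 uint8, red, green, blue), "fx", "fy", "cx", "cy" (pixels), "dist_coeffs" ([k1, k2, p1, p2, k3] as OpenCV has them; the pictures are not rectified), "pose" (4x4, takes a point from camera to world coordinates). Camera axes: x right, y up, looking along -z (the intrinsics and any distortion apply to the point x, -y, -z); pixel columns grow to the right and rows downward; lengths in m; the calibration is good to about 2 mm. A picture is of the moment at which its call begins. There is no depth.
- r.finish_job(): hands the job in; it is judged then, once.
The state is a dict: "clock": time; "q": joint angles; "qd": joint speeds; "joint_torque": joint torques, N m; "tool_pos": TCP position; "eef_rot": TCP orientation; "contact_force": force on the tool from outside, world axes, zero at the start; "moment": the same for the moment, N m; "opening": opening from 0.0 (shut) to 1.0 (fully open); "finger_force": force on a finger pad.
Only numpy, scipy, OpenCV 4.12 (cv2) and the standard library are available. Lean on these libraries where they do the work, as an engineer would, in place of code of your own. Each camera call takes 0.05 s, during which the arm holds its last target. There are 200 camera calls.

## Task

Log and reset the coolant balancing valve: take the yellow barcode scanner out of its stand, aim its window square at the middle of the valve's sloped barcode label from about 7 cm away, hold it steady there for a good second, and put it back upright in its stand. Then, by the black handle on the red wheel, close the valve (clockwise from above) fully to its stop, and back it off exactly two full turns. Finish still gripping the handle there, with the wheel at rest, and leave the other things on the desk where they are.

Things in the scene. Friction and masses are not known exactly. Their poses are not given: they have to be found in the camera images.
- scanner: Wand-shaped barcode scanner, 160 mm tall, about 160 g, loose, standing window down in its stand. Origin: centre of the round red window at its lower end; z runs up its axis, it looks along -z. Round all the way: black nose 40 mm in diameter from 0 to 45 mm, a cone to 65 mm, then a yellow grip 32 mm in diameter from 65 to 160 mm (the top).
- stand: Fixed scanner stand: grey open-topped round cup, outside diameter 62 mm, inside diameter 50 mm, 55 mm high, on a black foot disc 92 mm in diameter. Origin: centre of its underside on the desk, z up. The cup's inner floor is 6 mm above it; the scanner's window rests on that floor.
- tag: White barcode label with black bars, 50 by 70 mm, on a sloped aluminium plate 62 by 84 mm, fixed to the valve's base plate beside the wheel. Origin: centre of the label's face, 48 mm above the desk; z points out of the face: up and leaning 0.5 rad (29 deg) from vertical towards the base plate's robot side.
- wheel_axis (a point): Fixed point on the valve wheel's vertical axis, 96 mm above the desk, level with the top of the red rim. The wheel is 120 mm across, four spokes, on a brass valve body; seen from the robot its axis is 145 mm to the left of the label's centre, along the steel base plate (120 by 300 mm, 10 mm thick). Its z is the axis; its x points squarely across the plate, away from the robot.
- handle: Black upright round crank handle on the red wheel's rim, 20 mm in diameter, 50 mm tall, its axis 55 mm from the wheel's. Origin: centre of its lower end, 3 mm above the rim, 99 mm above the desk (top at 149 mm). It spins freely about its own upright axis, so a gripper can carry it round without turning. The rest of the valve is at most 102 mm high.
- wheel (a joint): Angle of the valve wheel, rad: 0 = closed, at the hard stop; grows as it opens, anticlockwise from above, counting on over several turns (up to 22). It starts 1 to 4.5 rad open, less than one turn. At 0 and each whole turn the handle lies from the axis along point wheel_axis's x (far side). Turning takes 2 to 3 N at the handle; the wheel stays where it is left.
- fan_guard: Grey plastic fan guard, 80 by 80 mm, 5 mm thick, lying flat; leave alone. Origin: centre of its underside.
- sma_pair: Silver SMA connector pair joined end to end, 38 mm long, 10 to 13 mm across, lying on the desk by the scanner stand; leave alone. Origin: underside near its middle.
- bumper_foot: Orange silicone bumper foot, 24 mm in diameter, 11 mm high, on the desk in front of the valve; leave alone. Origin: centre of its underside.
- spacer: Knurled aluminium spacer standing up, 16 mm in diameter, 24 mm high, near the scanner stand; leave alone. Origin: centre of its underside.
- screwdriver: Screwdriver lying on the desk before the card rack; leave alone. Origin: its underside.
Mind the look-alikes: they are no part of the job. Leave any blue look-alike of the scanner alone.

How it is judged:
By the outcome, as a careful person would: the job done as asked, in the order asked, and still so for the second after the job is handed in, while the arm keeps its last pose, push and grip.
It also fails if it takes over 72 s, if anything falls off the work surface, if the arm or the gripper's body presses on something with over 40 N, if the wrist force passes 120 N, or if a joint passes its speed limit or range.

## Working session

There is one attempt and no reset: what is moved stays moved. The work goes in short steps, Python scripts to look and compute and a tool call to move; the robot and the scene stay as the last step left them, time stands still between calls to the robot, and variables do not carry over. Pictures are saved under pics/ and viewed, at most 10 in all, crops included, and the job is handed in when it is done.

Besides the shell and the picture viewer there is one more tool, called after "Request:" as name([rows], argument=value, ...), one row to a line, values as JSON. carry_out: Moves the arm, as the interface text tells. Its arguments: {"type":"object","properties":{"rows":{"type":"array"},"newtons":{"type":"number"}},"required":["rows"]}

```bash
mkdir -p pics; ls; python3 - <<'E'
from plant import r
import cv2,numpy as np
s=r.get_state();print({k:np.round(v,3) for k,v in s.items()},r.grip_point_offset)
ims=[]
for n in ("scene","side"):
    d=r.snapshot(n);np.savez(f"{n}0.npz",**d);cv2.imwrite(f"pics/{n}0.png",d["image"][...,::-1])
    print(n,d["fx"],d["cx"],d["cy"],d["dist_coeffs"],np.round(d["pose"],3))
E
```

```text
pics
{'clock': np.float64(0.0), 'q': array([-1.309,  0.69 , -0.195,  1.566,  0.157,  0.902, -0.215]), 'qd': array([-0.002,  0.002, -0.002, -0.002, -0.001,  0.002, -0.001]), 'joint_torque': array([ 0.0000e+00, -5.2756e+01, -1.2670e+00, -1.5343e+01, -5.3000e-02,
        6.0000e-03,  0.0000e+00]), 'tool_pos': array([0.141, 0.608, 0.238]), 'eef_rot': array([ 0.114,  0.994, -0.001, -0.   ]), 'contact_force': array([ 0.65 , -0.387,  0.067]), 'moment': array([ 0.063, -0.012,  0.009]), 'finger_force': np.float64(0.0), 'opening': np.float64(0.998)} 0.0187
scene 457.93374286510317 317.36869960158936 199.24578534867257 [-0.08663307  0.          0.          0.          0.        ] [[-0.152 -0.816  0.557  1.155]
 [ 0.988 -0.125  0.086  0.103]
 [-0.     0.564  0.826  0.923]
 [ 0.     0.     0.     1.   ]]
side 361.40835133320843 318.32689460763885 201.45914985451736 [-0.02376299  0.          0.          0.          0.        ] [[ 1.    -0.027 -0.003  0.561]
 [ 0.015  0.626 -0.78  -0.684]
 [ 0.023  0.779  0.626  0.655]
 [ 0.     0.     0.     1.   ]]
```

View pics/scene0.png

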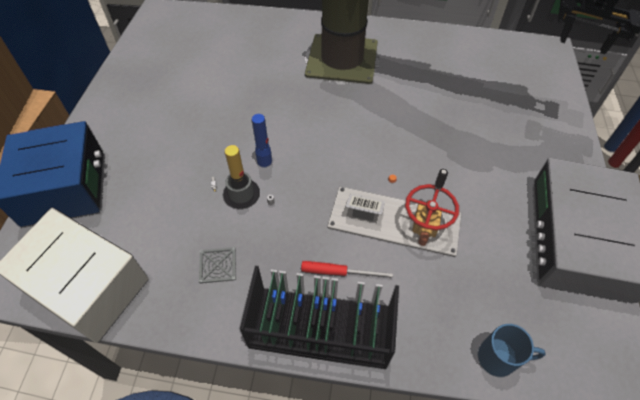

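View pics/side0.png

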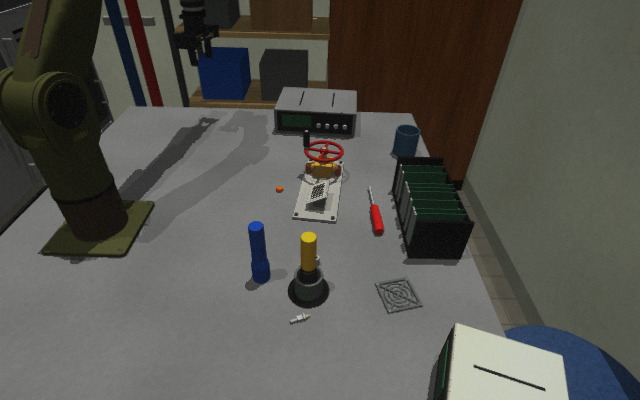

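The scene view shows the yellow scanner in its stand with its top near (233,150) and foot near (241,192). It also shows the blue decoy at (262,140), the label at (364,206), the red wheel at (432,207) and the black handle at (442,178). In the side view the scanner is at (309,250), the wheel at (324,152) and the label at (318,194).

```bash
cat > h.py <<'E'
import numpy as np,cv2
def ray(d,uv):
    K=np.array([[d["fx"],0,d["cx"]],[0,d["fy"],d["cy"]],[0,0,1.]])
    p=cv2.undistortPoints(np.array(uv,float).reshape(-1,1,2),K,np.array(d["dist_coeffs"],float)).reshape(-1,2)
    v=np.c_[p[:,0],-p[:,1],-np.ones(len(p))]@d["pose"][:3,:3].T
    return d["pose"][:3,3],v/np.linalg.norm(v,axis=1)[:,None]
def plane(d,uv,z):
    o,v=ray(d,uv);return o+v*((z-o[2])/v[:,2])[:,None]
def tri(d1,a,d2,b):
    (o1,v1),(o2,v2)=ray(d1,[a]),ray(d2,[b]);A=np.zeros((3,3));c=np.zeros(3);Ps=[]
    for o,v in((o1,v1[0]),(o2,v2[0])):
        P=np.eye(3)-np.outer(v,v);A+=P;c+=P@o;Ps.append((P,o))
    x=np.linalg.solve(A,c);return x,[round(float(np.linalg.norm(P@(x-o)))*1e3,1) for P,o in Ps]
def mask(d,lo,hi,box,k=0):
    h=cv2.cvtColor(d["image"],cv2.COLOR_RGB2HSV);m=cv2.inRange(h,lo,hi);z=np.zeros_like(m)
    x0,y0,x1,y1=box;z[y0:y1,x0:x1]=m[y0:y1,x0:x1]
    return cv2.morphologyEx(z,cv2.MORPH_CLOSE,np.ones((k,k))) if k else z
def big(m):
    return max(cv2.findContours(m,cv2.RETR_EXTERNAL,cv2.CHAIN_APPROX_NONE)[0],key=cv2.contourArea)
def cen(c):
    m=cv2.moments(c);return m["m10"]/m["m00"],m["m01"]/m["m00"]
E
python3 - <<'E'
from h import *
S,D=[dict(np.load(f+"0.npz")) for f in("scene","side")]
np.set_printoptions(precision=4,suppress=True)
Y=((20,120,80),(35,255,255));a=big(mask(S,*Y,(215,130,260,200)));b=big(mask(D,*Y,(290,220,330,280)))
print("yellow",cen(a),cen(b),cv2.boundingRect(a),cv2.boundingRect(b),tri(S,cen(a),D,cen(b)))
def red(d,box):
    h=mask(d,(0,150,60),(6,255,255),box)|mask(d,(172,150,60),(180,255,255),box);return h
for nm,d,box in(("S",S,(395,175,470,238)),("D",D,(298,135,350,170))):
    c=big(red(d,box));e=cv2.fitEllipse(cv2.convexHull(c));print(nm,e)
    if nm=="S":ea=e[0]
    else:eb=e[0]
print("wheel",tri(S,ea,D,eb),plane(S,[ea],.092),plane(D,[eb],.092))
W=((0,0,125),(180,45,255))
p=big(mask(S,*W,(320,180,470,260),3));print("plate S",cv2.minAreaRect(p),cv2.boundingRect(p))
q=cv2.approxPolyDP(cv2.convexHull(p),4,True).reshape(-1,2);print(q.tolist(),plane(S,q,.01))
p=big(mask(D,*W,(285,150,350,230),3));q=cv2.approxPolyDP(cv2.convexHull(p),4,True).reshape(-1,2);print("plate D",q.tolist(),plane(D,q,.01))
K=((0,0,0),(180,255,50))
a=big(mask(S,*K,(432,165,452,188)));b=big(mask(D,*K,(300,128,312,150)));print("handle",cen(a),cen(b),cv2.boundingRect(a),cv2.boundingRect(b),tri(S,cen(a),D,cen(b)))
cv2.imwrite("pics/crop.png",np.vstack([cv2.resize(S["image"][160:260,310:480],None,fx=3,fy=3,interpolation=2),cv2.resize(D["image"][125:225,250:420],None,fx=3,fy=3,interpolation=2)])[...,::-1])
E
```

```text
yellow (233.57434245840042, 159.68330649490068) (307.24671592775036, 249.26190476190476) (225, 145, 17, 34) (301, 231, 16, 40) (array([ 0.5431, -0.1817,  0.1293]), [1.1, 1.1])
S ((431.6319885253906, 206.7555389404297), (43.13184356689453, 52.651485443115234), 109.44007873535156)
D ((323.56585693359375, 150.7239532470703), (21.383638381958008, 38.34442138671875), 92.26788330078125)
wheel (array([0.5757, 0.2661, 0.0899]), [0.9, 0.9]) [[0.5761 0.2661 0.092 ]] [[0.5763 0.2614 0.092 ]]
plate S ((394.5, 219.5), (79.0, 149.0), 90.0) (320, 180, 150, 80)
[[469, 180], [469, 259], [320, 259], [320, 180]] [[0.4235 0.3752 0.01  ]
 [0.6477 0.368  0.01  ]
 [0.6968 0.038  0.01  ]
 [0.4807 0.0055 0.01  ]]
plate D [[343, 161], [349, 213], [335, 220], [292, 216], [285, 188], [305, 174]] [[0.6433 0.3365 0.01  ]
 [0.6495 0.0717 0.01  ]
 [0.6103 0.0412 0.01  ]
 [0.4942 0.0528 0.01  ]
 [0.4644 0.1783 0.01  ]
 [0.5206 0.2545 0.01  ]]
handle (440.1196581196581, 180.3846153846154) (305.8799489144316, 135.36653895274583) (436, 172, 10, 16) (300, 128, 12, 20) (array([0.5252, 0.2782, 0.1297]), [4.3, 4.3])
```

View pics/crop.png

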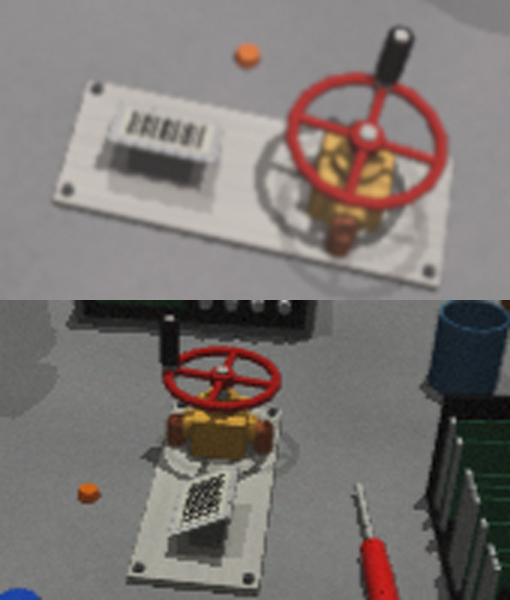

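The crop shows the label on its sloped plate at scene pixel (365,203) and side pixel (319,192). The visible plate corners in the scene view are near (338,187), (328,228) and (456,256). The handle is on the wheel's robot side.

```bash
python3 - <<'E'
from h import *
S,D=[dict(np.load(f+"0.npz")) for f in("scene","side")]
np.set_printoptions(precision=4,suppress=True)
q=plane(S,[(338.3,186.7),(327.7,227.7),(456,255.7),(460.7,211.7)],.01);print(q)
qd=plane(D,[(250+128/3,125+280/3),(250+258/3,125+292/3)],.01);print(qd)
e=q[2]-q[1];print("along",e,np.degrees(np.arctan2(e[1],e[0])),"across",q[1]-q[0])
ax=np.array([.5757,.2655]);
tag,err=tri(S,(365.3,203),D,(318.7,191.7));print("tag",tag,err,plane(S,[(365.3,203)],.048),plane(D,[(318.7,191.7)],.048));v=ax-tag[:2];print(np.linalg.norm(v),np.degrees(np.arctan2(v[1],v[0])))
for d,box in((S,(220,165,265,212)),(D,(285,260,333,310))):
    m=mask(d,(0,0,0),(180,255,75),box,5);c=big(m);x,y,w,h=cv2.boundingRect(c);print(x,y,w,h,plane(d,[cen(c),(x+w/2,y+h/2)],.008))
# axis of scanner: top pixels
print(plane(S,[(231.5,149)],.166),plane(D,[(308.5,236)],.166))
# others
print("blue top",plane(S,[(259,119)],.16),plane(D,[(257,226)],.16),plane(S,[(264,160)],.02))
print("sma,spacer,bump",plane(S,[(213,184),(270,199),(392,179)],.008))
E
```

```text
[[0.4942 0.0531 0.01  ]
 [0.6142 0.0436 0.01  ]
 [0.6435 0.3388 0.01  ]
 [0.5227 0.3519 0.01  ]]
[[0.4966 0.0433 0.01  ]
 [0.6128 0.032  0.01  ]]
along [ 0.0293  0.2952 -0.    ] 84.32379044569323 across [ 0.12   -0.0095 -0.    ]
tag [0.5617 0.1209 0.0465] [4.0, 4.0] [[0.5582 0.1225 0.048 ]] [[0.5647 0.1146 0.048 ]]
0.14532320339880225 84.46844259097536
223 174 36 35 [[ 0.546  -0.1811  0.008 ]
 [ 0.5432 -0.1811  0.008 ]]
288 260 42 49 [[ 0.5469 -0.1837  0.008 ]
 [ 0.5481 -0.1743  0.008 ]]
[[ 0.5418 -0.1804  0.166 ]] [[ 0.5463 -0.1826  0.166 ]]
blue top [[ 0.4394 -0.1433  0.16  ]] [[ 0.4419 -0.1519  0.16  ]] [[ 0.4468 -0.1435  0.02  ]]
sma,spacer,bump [[ 0.5315 -0.256   0.008 ]
 [ 0.5542 -0.1059  0.008 ]
 [ 0.4487  0.1828  0.008 ]]
```

```bash
cat > g.py <<'E'
from h import *
from plant import r
from scipy.spatial.transform import Rotation as Ro
np.set_printoptions(precision=4,suppress=True)
def to(p,R=None):
    "shift cm, turn deg from now to TCP world p, rotation R"
    s=r.get_state();N=Ro.from_quat(s["eef_rot"])
    rv=np.zeros(3) if R is None else np.degrees((N.inv()*R).as_rotvec())
    return np.round(N.inv().apply(np.array(p)-s["tool_pos"])*100,2),np.round(rv,2)
def down(yaw):  # tool y along (cos yaw, sin yaw), z down
    y=np.array([np.cos(yaw),np.sin(yaw),0]);z=np.array([0,0,-1.]);return Ro.from_matrix(np.c_[np.cross(y,z),y,z])
E
python3 - <<'E'
from g import *
Q=down(np.radians(77));print(r.get_state()["eef_rot"],Q.as_quat())
print(to([.44,.30,.27],Q),to([.544,-.182,.25],Q))
E
```

```text
[ 0.1136  0.9935 -0.0008 -0.    ] [0.1132 0.9936 0.     0.    ]
(array([-36.08, -23.29,  -3.16]), array([-0.09,  0.01, -0.05])) (array([-57.09, -67.89,  -1.08]), array([-0.09,  0.01, -0.05]))
```

Request:
carry_out([
  [[-36,-23.3,-3],[0,0,0],0],
  [[-36,-23.3,-3],[0,0,0],0],
  [[-36,-23.3,-3],[0,0,0],0],
  [[-36,-23.3,-3],[0,0,0],0],
  [[-36,-23.3,-3],[0,0,0],0],
  [[-36,-23.3,-3],[0,0,0],0],
  [[-36,-23.3,-3],[0,0,0],0],
  [[-36,-23.3,-3],[0,0,0],0],
  [[-57,-68,-1],[0,0,0],0],
  [[-57,-68,-1],[0,0,0],0],
  [[-57,-68,-1],[0,0,0],0],
  [[-57,-68,-1],[0,0,0],0],
], newtons=25)

```text
clock: 1.3
tool_pos: [0.4664, 0.1259, 0.2595]
eef_rot: [0.114, 0.994, -0.0, -0.0]
contact_force: [1.2, 0.5, 0.1]
opening: 1.001
finger_force: 0.0
```

```bash
python3 - <<'E'
from g import *
print(r.get_state()["tool_pos"],to([.51,-.182,.25],down(np.radians(77))))
E
```

```text
[0.4664 0.1259 0.2595] (array([-11.2 , -29.01,   0.95]), array([-0.01, -0.02, -0.04]))
```

Request:
carry_out([
  [[-14,-28,1],[0,0,0],0],
  [[-14,-28,1],[0,0,0],0],
  [[-14,-28,1],[0,0,0],0],
  [[-14,-28,1],[0,0,0],0],
  [[-14,-28,1],[0,0,0],0],
  [[-14,-28,1],[0,0,0],0],
  [[-14,-28,1],[0,0,0],0],
  [[-14,-28,1],[0,0,0],0],
  [[-14,-28,1],[0,0,0],0],
])

```text
clock: 2.2
tool_pos: [0.5392, -0.1743, 0.2494]
eef_rot: [0.113, 0.994, 0.001, -0.001]
contact_force: [0.2, 0.2, 0.6]
opening: 0.998
finger_force: 0.0
```

```bash
python3 - <<'E'
from g import *
s=r.get_state();print(s["tool_pos"],s["qd"])
d=r.snapshot("wrist");np.savez("w1.npz",**d);cv2.imwrite("pics/w1.png",d["image"][...,::-1]);print(d["pose"])
c=big(mask(d,(20,100,60),(35,255,255),(0,0,640,400)));e=cv2.minEnclosingCircle(c);print(e,cv2.boundingRect(c))
print(plane(d,[e[0]],.166))
E
```

```text
[ 0.5392 -0.1743  0.2494] [-0.0261 -0.0121 -0.0178  0.0118  0.0021 -0.0014  0.0013]
[[ 0.224  -0.9281 -0.2975  0.4621]
 [ 0.9746  0.2141  0.0661 -0.1565]
 [ 0.0024 -0.3048  0.9524  0.3957]
 [ 0.      0.      0.      1.    ]]
((310.5457763671875, 203.0034637451172), 33.094688415527344) (290, 170, 43, 67)
[[ 0.5348 -0.1794  0.166 ]]
```

View pics/w1.png

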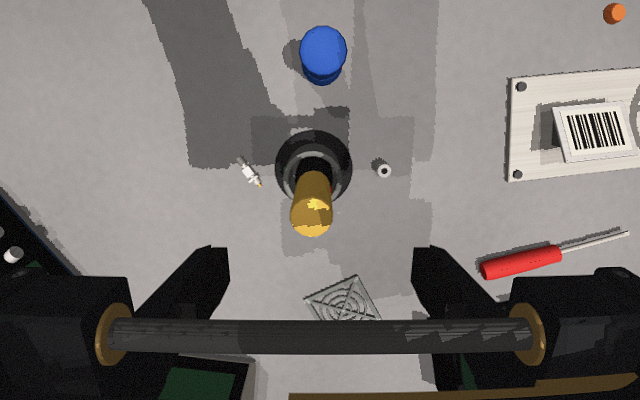

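The wrist view shows the top disc of the scanner centred near (312,217), the cup around (313,168), the label at (598,133) and the blue decoy at (323,52).

```bash
python3 - <<'E'
from g import *
d=dict(np.load("w1.npz"))
print("top",plane(d,[(312,217),(332.5,217),(291,217)],.166),"tag",plane(d,[(598,133)],.048),"cup rim",plane(d,[(313,165)],.055))
m=mask(d,(0,0,150),(180,60,255),(548,95,640,168));c=big(m);print(cv2.boundingRect(c),cv2.approxPolyDP(cv2.convexHull(c),4,True).reshape(-1,2).tolist())
print(to([.542,-.181,.20],down(np.radians(77))),r.get_state()["tool_pos"])
E
```

```text
top [[ 0.5453 -0.1809  0.166 ]
 [ 0.5486 -0.1666  0.166 ]
 [ 0.5419 -0.1955  0.166 ]] tag [[0.5647 0.1233 0.048 ]] cup rim [[ 0.531  -0.1787  0.055 ]]
(548, 95, 92, 73) [[633, 95], [639, 167], [548, 167], [548, 95]]
(array([-0.43, -0.67,  4.96]), array([ 0.1 , -0.06,  0.15])) [ 0.5393 -0.1736  0.2496]
```

Request:
carry_out([
  [[-0.7,-0.6,2],[0,0,0],0],
  [[-0.7,-0.6,5],[0,0,0],0],
  [[-0.7,-0.6,8],[0,0,0],0],
  [[-0.7,-0.6,11],[0,0,0],0],
  [[-0.7,-0.6,13],[0,0,0],0],
  [[-0.7,-0.6,13.8],[0,0,0],0],
  [[-0.7,-0.6,13.8],[0,0,0],0],
])

```text
clock: 2.95
tool_pos: [0.5447, -0.1817, 0.1112]
eef_rot: [0.112, 0.994, 0.001, -0.001]
contact_force: [0.5, -0.0, -0.4]
opening: 1.001
finger_force: 0.0
```

```bash
python3 - <<'E'
from g import *
print(to([.5445,-.181,.111],down(np.radians(77))))
d=r.snapshot("wrist");cv2.imwrite("pics/w2.png",d["image"][...,::-1])
E
```

```text
(array([0.03, 0.07, 0.02]), array([ 0.06, -0.11,  0.11]))
```

View pics/w2.png

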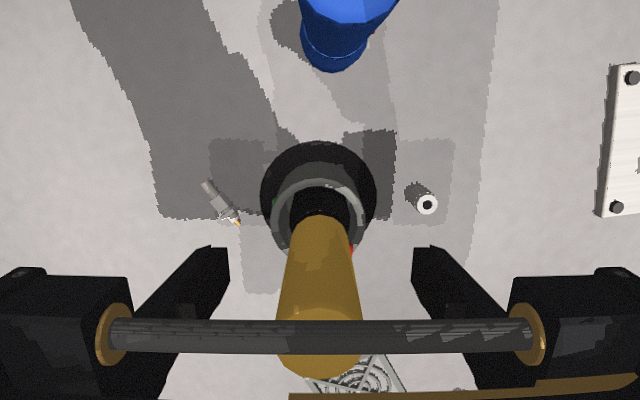

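The scanner is centred between the open fingers: pixel column 320, with the fingers at 228 and 412. I'm closing the gripper now.

Request:
carry_out([
  [[0,0,0],[0,0,0],1],
  [[0,0,0],[0,0,0],1],
  [[0,0,0],[0,0,0],1],
  [[0,0,0],[0,0,0],1],
  [[0,0,0],[0,0,0],1],
  [[0,0,0],[0,0,0],1],
  [[0,0,0],[0,0,0],1],
], newtons=25)

```text
clock: 3.7
tool_pos: [0.545, -0.1838, 0.1117]
eef_rot: [0.114, 0.994, 0.0, -0.0]
contact_force: [0.6, -0.6, 0.3]
opening: 0.385
finger_force: 0.0
```

```bash
python3 - <<'E'
from g import *
s=r.get_state();print(s["opening"],s["finger_force"],s["contact_force"])
u=np.array([np.cos(np.radians(84.4)),np.sin(np.radians(84.4)),0]);a=np.array([u[1],-u[0],0])
tag=np.array([.562,.121,.048]);n=np.cos(.5)*np.array([0,0,1])-np.sin(.5)*a
L=s["tool_pos"][2]-.006   # TCP height above window
R=Ro.from_rotvec(-u*.5)*down(np.radians(77))
print("toolz",R.as_matrix()[:,2],-n,L)
p=tag+n*(.07+L);print(p,to(p,R),to(s["tool_pos"]+[0,0,.12]),to([*p[:2],.30]))
E
```

```text
0.38466845069745303 0.005409142031567171 [ 0.5703 -0.6059  0.289 ]
toolz [ 0.4771 -0.0468 -0.8776] [ 0.4771 -0.0468 -0.8776] 0.10570919674098068
[0.4782 0.1292 0.2022] (array([13.58, 28.99, -9.04]), array([ -3.7 , -28.41,  -0.06])) (array([  0.,   0., -12.]), array([0., 0., 0.])) (array([ 13.58,  28.99, -18.82]), array([0., 0., 0.]))
```

Request:
carry_out([
  [[0,0,0],[0,0,0],1],
  [[0,0,0],[0,0,0],1],
  [[0,0,0],[0,0,0],1],
  [[0,0,0],[0,0,0],1],
], newtons=25)

```text
clock: 4.1
tool_pos: [0.5449, -0.1838, 0.1116]
eef_rot: [0.114, 0.994, 0.0, -0.0]
contact_force: [-0.1, 0.3, -1.2]
opening: 0.354
finger_force: 25.0
```

Request:
carry_out([
  [[0,0,-1],[0,0,0],1],
  [[0,0,-3],[0,0,0],1],
  [[0,0,-5.5],[0,0,0],1],
  [[0,0,-8],[0,0,0],1],
  [[2,4,-10],[0,0,0],1],
  [[4,8,-11.5],[0,-4,0],1],
  [[6,12,-12],[0,-9,0],1],
  [[8,16,-12],[-0.5,-14,0],1],
  [[10,20,-12],[-1,-19,0],1],
  [[12,24,-11],[-2,-23,0],1],
  [[13,27,-10],[-3,-26,0],1],
  [[13.6,29,-9],[-3.7,-28.4,0],1],
])

```text
clock: 5.3
tool_pos: [0.4785, 0.0198, 0.2195]
eef_rot: [0.116, 0.98, -0.043, 0.154]
contact_force: [-0.5, -0.6, -2.4]
opening: 0.357
finger_force: 25.0
```

Request:
carry_out([
  [[0,0,0],[0,0,0],1],
  [[0,0,0],[0,0,0],1],
  [[0,0,0],[0,0,0],1],
])

```text
clock: 5.6
tool_pos: [0.4792, 0.0186, 0.2192]
eef_rot: [0.117, 0.98, -0.042, 0.153]
contact_force: [0.0, -0.4, -1.0]
opening: 0.358
finger_force: 25.0
```

```bash
python3 - <<'E'
from g import *
s=r.get_state();print(s["tool_pos"],s["opening"],s["finger_force"])
S=r.snapshot("scene");D=r.snapshot("side");np.savez("scene1.npz",**S);np.savez("side1.npz",**D)
w=r.snapshot("wrist");np.savez("wrist1.npz",**w)
cv2.imwrite("pics/c2.png",np.hstack([np.vstack([cv2.resize(x,(400,300),interpolation=2) for x in (S["image"][140:240,300:433],D["image"][120:220,260:393])]),cv2.resize(w["image"],(400,250)).repeat(1,0) if 0 else cv2.copyMakeBorder(cv2.resize(w["image"],(400,250)),0,350,0,0,cv2.BORDER_CONSTANT)])[...,::-1])
u=np.array([np.cos(np.radians(84.4)),np.sin(np.radians(84.4)),0]);R=Ro.from_rotvec(-u*.5)*down(np.radians(77))
print(to([0.4782,0.1292,0.2022],R))
E
```

```text
[0.4792 0.0186 0.2192] 0.35816618280487345 24.95412945980206
(array([ 2.99, 10.78,  0.26]), array([ -6.51, -10.34,   0.64]))
```

View pics/c2.png

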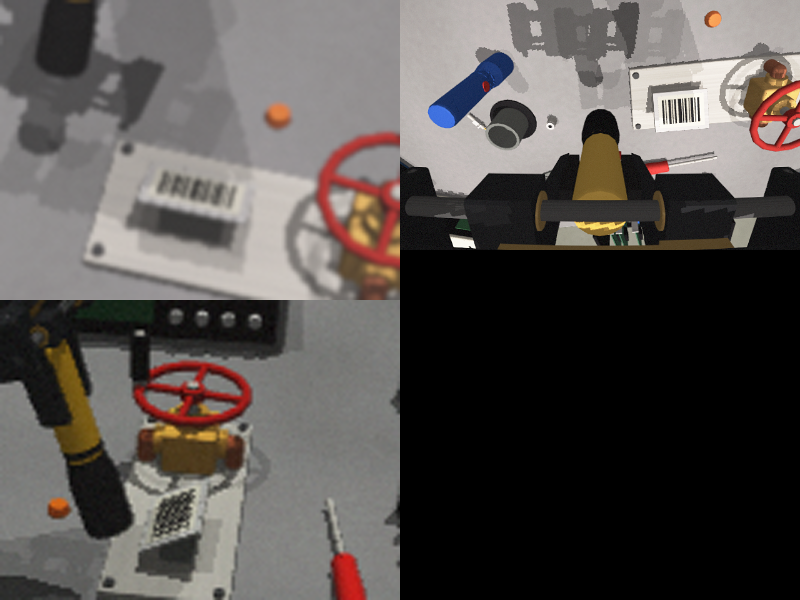

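The move was speed-limited and stopped short. The wrist view shows the label clearly near full-image (450,176), so I'm refining its position from there.

```bash
python3 - <<'E'
from g import *
d=dict(np.load("wrist1.npz"))
m=mask(d,(0,0,0),(180,255,70),(418,150,485,198));m=cv2.morphologyEx(m,cv2.MORPH_CLOSE,np.ones((1,9)))
c=big(m);x=cv2.minAreaRect(c);print(x,cv2.boundingRect(c));uv=x[0]
w=mask(d,(0,0,190),(180,40,255),(405,140,495,210));cw=big(w);print(cv2.minAreaRect(cw),cv2.boundingRect(cw))
print("tag",plane(d,[uv,cv2.minAreaRect(cw)[0]],.048))
u=np.array([np.cos(np.radians(84.4)),np.sin(np.radians(84.4)),0]);R=Ro.from_rotvec(-u*.5)*down(np.radians(77))
n=-R.as_matrix()[:,2]
# bars' long direction: corners on the label plane
o,v=ray(d,cv2.boxPoints(x)); t=np.array([.562,.121,.048]);P=o+v*(((t-o)@n)/(v@n))[:,None];print(P, P.mean(0))
cv2.imwrite("pics/x.png",m)
E
```

```text
((449.2045593261719, 176.85177612304688), (37.770511627197266, 58.99476623535156), 85.03025817871094) (419, 156, 61, 42)
((449.5, 174.5), (69.0, 89.0), 90.0) (405, 140, 90, 70)
tag [[0.5607 0.1201 0.048 ]
 [0.558  0.1205 0.048 ]]
[[0.5419 0.0935 0.0385]
 [0.548  0.1493 0.0389]
 [0.5802 0.1473 0.0565]
 [0.5744 0.0907 0.0563]] [0.5611 0.1202 0.0476]
```

Request:
carry_out([
  [[0.5,1.5,0],[-1,-1.5,0],1],
  [[1,3,0],[-2,-3,0.2],1],
  [[1.4,5,0.1],[-3,-5,0.3],1],
  [[2,7,0.1],[-4,-7,0.4],1],
  [[2.5,9,0.2],[-5.4,-8.5,0.5],1],
  [[2.9,10.2,0.2],[-6,-9.5,0.6],1],
  [[3.05,10.75,0.2],[-6.5,-10.3,0.6],1],
  [[3.05,10.75,0.2],[-6.5,-10.3,0.6],1],
  [[3.05,10.75,0.2],[-6.5,-10.3,0.6],1],
  [[3.05,10.75,0.2],[-6.5,-10.3,0.6],1],
])

```text
clock: 6.75
tool_pos: [0.4773, 0.1282, 0.2025]
eef_rot: [0.11, 0.963, 0.003, 0.247]
contact_force: [-0.4, 0.2, -1.4]
opening: 0.354
finger_force: 25.0
```

```bash
python3 - <<'E'
from g import *
u=np.array([np.cos(np.radians(84.4)),np.sin(np.radians(84.4)),0]);R=Ro.from_rotvec(-u*.5)*down(np.radians(77))
print(to([0.4772,0.1287,0.2022],R))
D=r.snapshot("side");S=r.snapshot("scene");np.savez("scene2.npz",**S);np.savez("side2.npz",**D)
n=-R.as_matrix()[:,2];tag=np.array([.561,.1205,.048])
def proj(d,P):
    P=np.array(P);c=(P-d["pose"][:3,3])@d["pose"][:3,:3];c=c*[1,-1,-1]
    K=np.array([[d["fx"],0,d["cx"]],[0,d["fy"],d["cy"]],[0,0,1.]]);return cv2.projectPoints(c,np.zeros(3),np.zeros(3),K,d["dist_coeffs"])[0].reshape(-1,2)
out=[]
for d,(x,y) in((S,(310,110)),(D,(260,110))):
    im=d["image"].copy()
    print("expected window, nose top, grip:",proj(d,[tag+n*t for t in(0,.07,.115,.15,.23)]).round(1).tolist())
    crop=cv2.resize(im[y:y+110,x:x+146],(800//2,300),interpolation=2);s=400/146
    for t in(0,.07,.115,.15): 
        q=(proj(d,[tag+n*t])[0]-[x,y])*s;cv2.circle(crop,(int(q[0]),int(q[1])),2,(0,255,0),-1)
    out.append(crop)
cv2.imwrite("pics/c3.png",np.hstack(out)[...,::-1])
E
```

```text
(array([0.03, 0.05, 0.02]), array([-0.12, -0.05,  0.01]))
expected window, nose top, grip: [[364.3, 203.9], [369.5, 176.4], [373.0, 157.9], [375.8, 142.9], [382.5, 107.0]]
expected window, nose top, grip: [[317.4, 190.4], [305.5, 171.1], [297.4, 157.9], [290.8, 147.2], [274.7, 121.1]]
```

View pics/c3.png

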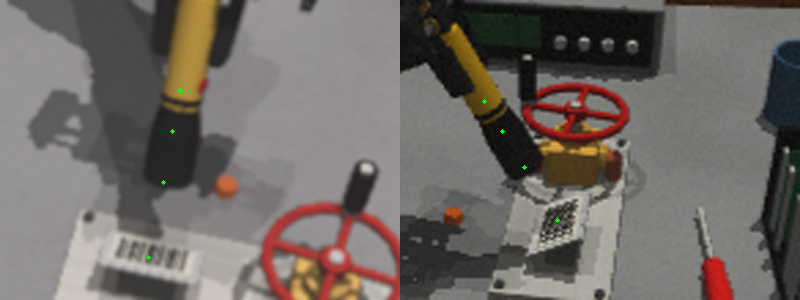

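The expected window, axis and label-centre dots lie on the scanner and label in both views, to about 1 px. Next I hold steady.

Request:
carry_out([
  [[0,0,0],[0,0,0],1],
  [[0,0,0],[0,0,0],1],
  [[0,0,0],[0,0,0],1],
  [[0,0,0],[0,0,0],1],
  [[0,0,0],[0,0,0],1],
  [[0,0,0],[0,0,0],1],
  [[0,0,0],[0,0,0],1],
  [[0,0,0],[0,0,0],1],
  [[0,0,0],[0,0,0],1],
  [[0,0,0],[0,0,0],1],
  [[0,0,0],[0,0,0],1],
  [[0,0,0],[0,0,0],1],
])

```text
clock: 8.05
tool_pos: [0.4768, 0.1296, 0.2023]
eef_rot: [0.109, 0.963, 0.004, 0.247]
contact_force: [-0.3, -0.2, -1.1]
opening: 0.359
finger_force: 25.0
```

Request:
carry_out([
  [[0,0,0],[0,0,0],1],
  [[0,0,0],[0,0,0],1],
  [[0,0,0],[0,0,0],1],
  [[0,0,0],[0,0,0],1],
  [[0,0,0],[0,0,0],1],
  [[0,0,0],[0,0,0],1],
  [[0,0,0],[0,0,0],1],
  [[0,0,0],[0,0,0],1],
])

```text
clock: 8.85
tool_pos: [0.4768, 0.1295, 0.2023]
eef_rot: [0.109, 0.963, 0.004, 0.247]
contact_force: [0.3, 0.2, -1.8]
opening: 0.357
finger_force: 25.0
```

```bash
python3 - <<'E'
from g import *
print(r.get_state()["tool_pos"],to([.545,-.183,.235],down(np.radians(77))),to([.48,.10,.26],down(np.radians(77))))
E
```

```text
[0.4768 0.1295 0.2023] (array([-13.99, -28.9 ,   1.82]), array([ 3.67, 28.32,  0.1 ])) (array([-3.63, -2.47, -4.78]), array([ 3.67, 28.32,  0.1 ]))
```

Request:
carry_out([
  [[-0.8,-0.5,-1.2],[0.5,2.5,0],1],
  [[-1.7,-1.2,-2.4],[1,6,0],1],
  [[-2.6,-1.8,-3.6],[1.5,11,0],1],
  [[-3.6,-2.5,-4.8],[2,16,0],1],
  [[-5,-5,-4.5],[2.5,21,0],1],
  [[-6.5,-8.5,-4],[3,25,0],1],
  [[-8,-12,-3],[3.5,28,0],1],
  [[-9.5,-16,-2],[3.7,28.3,0.1],1],
  [[-11,-20,-1],[3.7,28.3,0.1],1],
  [[-12.5,-24,0.5],[3.7,28.3,0.1],1],
  [[-13.5,-27,1.5],[3.7,28.3,0.1],1],
  [[-14,-28.9,1.8],[3.7,28.3,0.1],1],
])

```text
clock: 10.05
tool_pos: [0.5433, -0.1754, 0.2355]
eef_rot: [0.114, 0.993, -0.0, -0.0]
contact_force: [1.4, 1.0, -1.7]
opening: 0.356
finger_force: 25.0
```

```bash
python3 - <<'E'
from g import *
print(r.get_state()["tool_pos"],to([.545,-.183,.2],down(np.radians(77))))
E
```

```text
[ 0.5433 -0.1754  0.2355] (array([-0.34, -0.7 ,  3.55]), array([-0.  , -0.02, -0.14]))
```

Request:
carry_out([
  [[0,0,0],[0,0,0],1],
  [[0,0,0],[0,0,0],1],
  [[0,0,0],[0,0,0],1],
])

```text
clock: 10.35
tool_pos: [0.5429, -0.1706, 0.2362]
eef_rot: [0.112, 0.994, 0.0, -0.0]
contact_force: [0.2, 0.1, -1.3]
opening: 0.356
finger_force: 25.0
```

```bash
python3 - <<'E'
from g import *
print(r.get_state()["tool_pos"],to([.545,-.1835,.112],down(np.radians(77))))
E
```

```text
[ 0.5429 -0.1706  0.2362] (array([-0.5 , -1.22, 12.42]), array([ 0.03, -0.03,  0.11]))
```

Request:
carry_out([
  [[-0.3,-0.7,0.5],[0,0,0],1],
  [[-0.5,-1.2,1.5],[0,0,0],1],
  [[-0.5,-1.2,3],[0,0,0],1],
  [[-0.5,-1.2,4.5],[0,0,0],1],
  [[-0.5,-1.2,6],[0,0,0],1],
  [[-0.5,-1.2,7],[0,0,0],1],
  [[-0.5,-1.2,7],[0,0,0],1],
  [[-0.5,-1.2,7],[0,0,0],1],
])

```text
clock: 11.15
tool_pos: [0.5455, -0.1848, 0.1662]
eef_rot: [0.113, 0.994, -0.0, 0.0]
contact_force: [0.6, 0.5, -1.4]
opening: 0.359
finger_force: 25.0
```

```bash
python3 - <<'E'
from g import *
print(r.get_state()["tool_pos"],r.get_state()["contact_force"],to([.545,-.1838,.112],down(np.radians(77))))
E
```

```text
[ 0.5455 -0.1848  0.1662] [ 0.6208  0.4984 -1.384 ] (array([0.07, 0.09, 5.42]), array([-0.02,  0.01,  0.03]))
```

Now down to just above the floor with the last bit slow, then release.

Request:
carry_out([
  [[0.1,0.1,0.8],[0,0,0],1],
  [[0.1,0.1,2],[0,0,0],1],
  [[0.1,0.1,3.2],[0,0,0],1],
  [[0.1,0.1,4.2],[0,0,0],1],
  [[0.1,0.1,4.8],[0,0,0],1],
  [[0.1,0.1,5.2],[0,0,0],1],
  [[0.1,0.1,5.4],[0,0,0],1],
  [[0.1,0.1,5.4],[0,0,0],1],
  [[0.1,0.1,5.4],[0,0,0],1],
])

```text
clock: 12.05
tool_pos: [0.5449, -0.1838, 0.1125]
eef_rot: [0.113, 0.994, -0.0, 0.0]
contact_force: [-1.5, 0.9, -0.9]
opening: 0.358
finger_force: 25.0
```

Request:
carry_out([
  [[0,0,0.1],[0,0,0],1],
  [[0,0,0.1],[0,0,0],1],
  [[0,0,0.1],[0,0,0],0.4],
  [[0,0,0.1],[0,0,0],0.2],
  [[0,0,0.1],[0,0,0],0],
  [[0,0,0.1],[0,0,0],0],
  [[0,0,0.1],[0,0,0],0],
  [[0,0,0.1],[0,0,0],0],
  [[0,0,0.1],[0,0,0],0],
])

```text
clock: 12.95
tool_pos: [0.5446, -0.1838, 0.1112]
eef_rot: [0.113, 0.994, -0.0, 0.0]
contact_force: [-0.4, 1.1, 0.3]
opening: 0.969
finger_force: 0.0
```

Request:
carry_out([
  [[0,0,-1],[0,0,0],0],
  [[0,0,-3],[0,0,0],0],
  [[0,0,-6],[0,0,0],0],
  [[0,0,-9.5],[0,0,0],0],
  [[0,0,-12],[0,0,0],0],
  [[0,0,-13],[0,0,0],0],
  [[0,0,-13],[0,0,0],0],
  [[0,0,-13],[0,0,0],0],
])

```text
clock: 13.75
tool_pos: [0.5438, -0.1838, 0.2403]
eef_rot: [0.113, 0.994, -0.0, -0.001]
contact_force: [0.1, 1.3, -0.2]
opening: 1.003
finger_force: 0.0
```

```bash
python3 - <<'E'
from g import *
s=r.get_state();print(s["tool_pos"])
Y=((20,120,80),(35,255,255))
S=r.snapshot("scene");D=r.snapshot("side");w=r.snapshot("wrist")
for d,b in((S,(215,130,260,200)),(D,(290,220,330,280))):
    c=big(mask(d,*Y,b));print(cen(c),cv2.boundingRect(c))
cv2.imwrite("pics/c4.png",np.hstack([cv2.resize(S["image"][110:230,180:300],(300,300)),cv2.resize(w["image"],(480,300))])[...,::-1])
# handle & targets
q=down(np.radians(77))
ax=np.array([.5757,.265]);print("above handle",to([.525,.278,.20],q))
E
```

```text
[ 0.5438 -0.1838  0.2403]
(233.02307692307693, 160.60717948717948) (225, 146, 17, 33)
(308.1652482269503, 250.65567375886522) (301, 232, 16, 40)
above handle (array([12.19, 44.56,  3.99]), array([-0.02, -0.14,  0.01]))
```

View pics/c4.png

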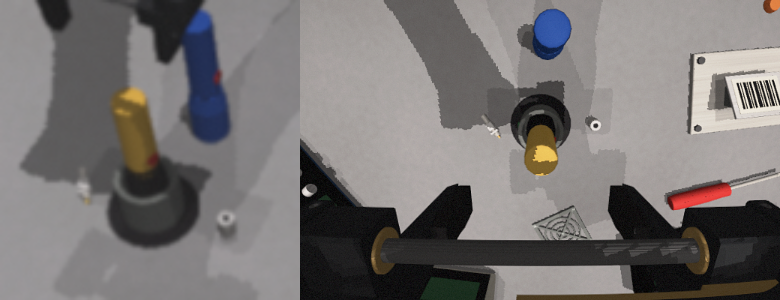

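The scanner is back upright in the cup, with its yellow blob within about 1 px of the start in both views, and the neighbours are undisturbed. Next, the handle.

Request:
carry_out([
  [[0.6,2.2,0],[0,0,0],0],
  [[1.6,6,0],[0,0,0],0],
  [[2.8,10.2,0],[0,0,0],0],
  [[4,14.8,0.2],[0,0,0],0],
  [[5.3,19.4,0.5],[0,0,0],0],
  [[6.6,24,0.8],[0,0,0],0],
  [[7.9,28.7,1],[0,0,0],0],
  [[9.2,33.4,1.2],[0,0,0],0],
  [[10.4,38,1.4],[0,0,0],0],
  [[11.4,41.5,1.5],[0,0,0],0],
  [[12,43.7,1.5],[0,0,0],0],
  [[12.2,44.5,1.5],[0,0,0],0],
])

```text
clock: 15.1
tool_pos: [0.5244, 0.2807, 0.2251]
eef_rot: [0.111, 0.994, 0.0, -0.001]
contact_force: [-0.8, -0.0, 0.1]
opening: 1.0
finger_force: 0.0
```

Request:
carry_out([
  [[0,0,0],[0,0,0],0],
  [[0,0,0],[0,0,0],0],
  [[0,0,0],[0,0,0],0],
])

```text
clock: 15.4
tool_pos: [0.5264, 0.2749, 0.2257]
eef_rot: [0.115, 0.993, -0.001, 0.0]
contact_force: [0.6, 0.5, 0.3]
opening: 1.0
finger_force: 0.0
```

```bash
python3 - <<'E'
from g import *
s=r.get_state();print(s["tool_pos"],to([.525,.278,.2],down(np.radians(77))))
w=r.snapshot("wrist");np.savez("w5.npz",**w);cv2.imwrite("pics/w5.png",w["image"][...,::-1])
box=(150,0,500,330)
h=mask(w,(0,150,60),(6,255,255),box)|mask(w,(172,150,60),(180,255,255),box)
c=big(h);e=cv2.fitEllipse(cv2.convexHull(c));print(e,plane(w,[e[0]],.092))
E
```

```text
[0.5264 0.2749 0.2257] (array([0.21, 0.28, 2.57]), array([-0.13,  0.03, -0.17]))
((321.4892578125, 238.7150421142578), (120.77288055419922, 131.65478515625), 89.9917221069336) [[0.5728 0.2657 0.092 ]]
```

View pics/w5.png

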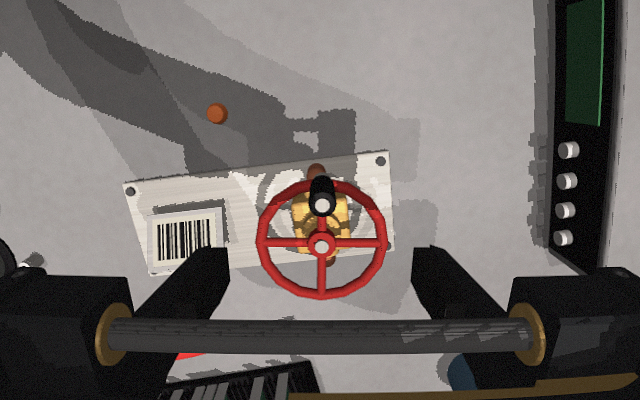

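The wrist view shows the handle's top disc at about (322,205), and the wheel hub at (321,246) with the rim around it.

```bash
python3 - <<'E'
from g import *
w=dict(np.load("w5.npz"))
h=plane(w,[(322,205)],.149)[0];b=plane(w,[(321,246)],.102)[0];print("handle",h,"hub",b)
for ax in ([.5757,.265],b[:2],[.5745,.2655]):
    v=h[:2]-ax;print(ax,np.linalg.norm(v),np.degrees(np.arctan2(v[1],v[0])),(np.degrees(np.arctan2(v[1],v[0]))+5.6))
print(to([*h[:2],.110],down(np.radians(77))))
E
```

```text
handle [0.5231 0.2775 0.149 ] hub [0.5751 0.2647 0.102 ]
[0.5757, 0.265] 0.05406391991357923 166.67154538429853 172.27154538429852
[0.5751 0.2647] 0.053502813581548035 166.22604500866888 171.82604500866887
[0.5745, 0.2655] 0.052781393336590356 166.89939070974847 172.49939070974847
(array([ 0.39,  0.17, 11.58]), array([-0.1 ,  0.03, -0.16]))
```

Request:
carry_out([
  [[0.2,0.1,1],[0,0,0],0],
  [[0.4,0.2,3],[0,0,0],0],
  [[0.4,0.2,6],[0,0,0],0],
  [[0.4,0.2,8.5],[0,0,0],0],
  [[0.4,0.2,10.5],[0,0,0],0.3],
  [[0.4,0.2,11.6],[0,0,0],0.5],
  [[0.4,0.2,11.6],[0,0,0],0.6],
  [[0.4,0.2,11.6],[0,0,0],1],
  [[0.4,0.2,11.6],[0,0,0],1],
  [[0.4,0.2,11.6],[0,0,0],1],
  [[0.4,0.2,11.6],[0,0,0],1],
  [[0.4,0.2,11.6],[0,0,0],1],
], newtons=20)

```text
clock: 16.65
tool_pos: [0.5226, 0.2802, 0.1104]
eef_rot: [0.113, 0.994, 0.0, 0.0]
contact_force: [0.1, 0.1, 0.6]
opening: 0.301
finger_force: 0.0
```

Request:
carry_out([
  [[0,0,0],[0,0,0],1],
  [[0,0,0],[0,0,0],1],
  [[0,0,0],[0,0,0],1],
])

```text
clock: 16.95
tool_pos: [0.5224, 0.2797, 0.1101]
eef_rot: [0.113, 0.994, -0.001, 0.0]
contact_force: [-0.8, -2.7, 3.4]
opening: 0.223
finger_force: 20.0
```

```bash
cat >> g.py <<'E'
def arc(c,a0,da,n,rad=.055):
    "rows of shifts (cm, tool x,y) on a circle from angle a0 (deg) in n steps of da, start = now as given by circle"
    N=Ro.from_quat(r.get_state()["eef_rot"]);f=lambda a:np.array([*(np.array(c)+rad*np.array([np.cos(np.radians(a)),np.sin(np.radians(a))])),0])
    print([[round(float(x),1) for x in N.inv().apply(f(a0+da*(i+1))-f(a0))[:2]*100] for i in range(n)])
E
python3 - <<'E'
from g import *
s=r.get_state();print(s["tool_pos"],s["contact_force"]);arc([.5757,.2657],165.5,-9,9)
E
```

```text
[0.5224 0.2797 0.1101] [-0.8236 -2.6892  3.4339]
[[-0.1, 0.9], [-0.3, 1.7], [-0.7, 2.5], [-1.1, 3.2], [-1.7, 3.8], [-2.4, 4.4], [-3.1, 4.8], [-3.9, 5.1], [-4.8, 5.3]]
```

Request:
carry_out([
  [[-0.1,0.9,0],[0,0,0],1],
  [[-0.3,1.7,0],[0,0,0],1],
  [[-0.7,2.5,0],[0,0,0],1],
  [[-1.1,3.2,0],[0,0,0],1],
  [[-1.7,3.8,0],[0,0,0],1],
  [[-2.4,4.4,0],[0,0,0],1],
  [[-3.1,4.8,0],[0,0,0],1],
  [[-3.9,5.1,0],[0,0,0],1],
  [[-4.8,5.3,0],[0,0,0],1],
  [[-4.8,5.3,0],[0,0,0],1],
  [[-4.8,5.3,0],[0,0,0],1],
])

```text
clock: 18.05
tool_pos: [0.5829, 0.3191, 0.1101]
eef_rot: [0.114, 0.993, -0.001, 0.001]
contact_force: [1.4, -6.7, 5.5]
opening: 0.223
finger_force: 20.0
```

```bash
python3 - <<'E'
from g import *
s=r.get_state();p=s["tool_pos"];v=p[:2]-[.5757,.2657];print(p,np.hypot(*v),np.degrees(np.arctan2(v[1],v[0])),s["contact_force"],s["finger_force"],s["opening"],to([p[0],p[1],.11],down(np.radians(77))))
arc([.5757,.2657],84.5,-9,9)
E
```

```text
[0.5829 0.3191 0.1101] 0.0539030415393835 82.31991076515331 [ 1.4374 -6.6871  5.4536] 19.997693728655577 0.22300730674777 (array([0.  , 0.  , 0.01]), array([-0.15,  0.14, -0.11]))
[[-0.9, 0.0], [-1.7, -0.0], [-2.6, -0.3], [-3.3, -0.6], [-4.1, -1.1], [-4.7, -1.7], [-5.3, -2.3], [-5.7, -3.1], [-6.0, -3.9]]
```

```bash
python3 - <<'E'
from g import *
arc([.5757,.2647],82.5,-8.8,9)
E
```

```text
[[-0.8, 0.0], [-1.7, -0.1], [-2.5, -0.3], [-3.3, -0.7], [-4.0, -1.2], [-4.6, -1.7], [-5.1, -2.4], [-5.5, -3.1], [-5.8, -3.9]]
```

Request:
carry_out([
  [[-0.8,-0.1,0],[0,0,0],1],
  [[-1.7,-0.2,0],[0,0,0],1],
  [[-2.5,-0.4,0],[0,0,0],1],
  [[-3.3,-0.8,0],[0,0,0],1],
  [[-4,-1.3,0],[0,0,0],1],
  [[-4.6,-1.8,0],[0,0,0],1],
  [[-5.1,-2.5,0],[0,0,0],1],
  [[-5.5,-3.2,0],[0,0,0],1],
  [[-5.8,-4,0],[0,0,0],1],
  [[-5.8,-4,0],[0,0,0],1],
  [[-5.8,-4,0],[0,0,0],1],
])

```text
clock: 19.15
tool_pos: [0.6302, 0.2669, 0.1102]
eef_rot: [0.114, 0.993, -0.001, 0.001]
contact_force: [3.9, -2.0, 3.0]
opening: 0.222
finger_force: 20.0
```

```bash
cat > st.py <<'E'
from g import *
import sys
s=r.get_state();p=s["tool_pos"];v=p[:2]-[.5757,.2647];print(p,np.hypot(*v),np.degrees(np.arctan2(v[1],v[0])),s["contact_force"],s["finger_force"],s["opening"],to([*p[:2],.11],down(np.radians(77))))
E
python3 st.py
```

```text
[0.6302 0.2669 0.1102] 0.054548940799998336 2.2647613099031125 [ 3.8564 -2.0354  2.997 ] 19.997571939602494 0.22176281005131127 (array([0.  , 0.  , 0.02]), array([-0.12,  0.17, -0.1 ]))
```

Request:
carry_out([
  [[-0.05,-0.2,0],[0,0,0],1],
  [[-0.1,-0.4,0],[0,0,0],1],
  [[-0.15,-0.6,0],[0,0,0],1],
  [[-0.18,-0.8,0],[0,0,0],1],
  [[-0.2,-1,0],[0,0,0],1],
  [[-0.2,-1,0],[0,0,0],1],
  [[-0.2,-1,0],[0,0,0],1],
])

```text
clock: 19.85
tool_pos: [0.6299, 0.2589, 0.1102]
eef_rot: [0.113, 0.994, 0.0, 0.002]
contact_force: [6.1, 0.7, 0.7]
opening: 0.22
finger_force: 20.0
```

```bash
python3 st.py
```

```text
[0.6299 0.2589 0.1102] 0.05452125865424656 -6.101522039507727 [6.1186 0.7413 0.7414] 19.99931492842734 0.21980577534578466 (array([ 0.  , -0.  ,  0.02]), array([ 0.07,  0.18, -0.02]))
```

Request:
carry_out([
  [[0,-0.2,0],[0,0,0],1],
  [[0.05,-0.4,0],[0,0,0],1],
  [[0.05,-0.4,0],[0,0,0],1],
  [[0.05,-0.4,0],[0,0,0],1],
])

```text
clock: 20.25
tool_pos: [0.6298, 0.2584, 0.1103]
eef_rot: [0.113, 0.994, 0.004, 0.003]
contact_force: [9.3, 7.2, -4.7]
opening: 0.22
finger_force: 20.0
```

```bash
python3 st.py
```

```text
[0.6298 0.2584 0.1103] 0.05443525682356492 -6.65417550605074 [ 9.2768  7.2036 -4.728 ] 20.012612478958545 0.2195287411533807 (array([ 0.  , -0.  ,  0.03]), array([0.44, 0.29, 0.05]))
```

Request:
carry_out([
  [[0,-0.3,0],[0,0,0],1],
  [[0,-0.3,0],[0,0,0],1],
  [[0,-0.3,0],[0,0,0],1],
])

```text
clock: 20.55
tool_pos: [0.6298, 0.2583, 0.1104]
eef_rot: [0.112, 0.994, 0.006, 0.004]
contact_force: [11.9, 10.3, -9.2]
opening: 0.219
finger_force: 20.0
```

```bash
python3 st.py; python3 - <<'E'
from g import *
print("stop angle ~ -6.0");arc([.5757,.2642],-6.3,9,12);arc([.5757,.2642],101.7,9,12)
E
```

```text
[0.6298 0.2583 0.1104] 0.054441325240151106 -6.7685027473069885 [11.9362 10.299  -9.1637] 20.031348788179457 0.21859167616347486 (array([ 0.  , -0.  ,  0.04]), array([0.74, 0.34, 0.11]))
stop angle ~ -6.0
[[0.2, 0.8], [0.5, 1.7], [0.9, 2.4], [1.4, 3.1], [2.0, 3.7], [2.8, 4.2], [3.5, 4.5], [4.4, 4.8], [5.2, 4.9], [6.1, 4.8], [6.9, 4.7], [7.8, 4.4]]
[[0.8, -0.4], [1.4, -1.0], [2.0, -1.6], [2.5, -2.3], [2.9, -3.1], [3.1, -3.9], [3.2, -4.8], [3.2, -5.6], [3.0, -6.5], [2.7, -7.3], [2.3, -8.0], [1.8, -8.7]]
```

Hard stop confirmed: the position stays at y = 0.2583 while the force climbs to 10 N. I unload the command first, then make the half-turns.

Request:
carry_out([
  [[0,0.4,0],[0,0,0],1],
  [[-0.1,0.8,0],[0,0,0],1],
  [[-0.1,0.8,0],[0,0,0],1],
])

```text
clock: 20.85
tool_pos: [0.63, 0.2597, 0.1102]
eef_rot: [0.113, 0.994, -0.0, 0.001]
contact_force: [6.0, -0.5, 1.7]
opening: 0.216
finger_force: 20.0
```

```bash
python3 st.py; python3 - <<'E'
from g import *
arc([.5757,.2645],-6,15,12);arc([.5757,.2645],174,15,12)
E
```

```text
[0.63   0.2597 0.1102] 0.054525985872494756 -5.260155383087408 [ 5.9752 -0.4626  1.716 ] 19.99784412793815 0.2158679323090105 (array([ 0.  , -0.  ,  0.02]), array([ 0.01,  0.12, -0.01]))
[[0.4, 1.4], [1.1, 2.6], [2.1, 3.7], [3.3, 4.4], [4.7, 4.8], [6.1, 4.8], [7.5, 4.4], [8.8, 3.7], [9.8, 2.7], [10.5, 1.5], [10.9, 0.1], [10.9, -1.3]]
[[-0.4, -1.4], [-1.1, -2.6], [-2.1, -3.7], [-3.3, -4.4], [-4.7, -4.8], [-6.1, -4.8], [-7.5, -4.4], [-8.8, -3.7], [-9.8, -2.7], [-10.5, -1.5], [-10.9, -0.1], [-10.9, 1.3]]
```

Request:
carry_out([
  [[0.2,1.4,0],[0,0,0],1],
  [[0.9,2.6,0],[0,0,0],1],
  [[1.9,3.7,0],[0,0,0],1],
  [[3.1,4.4,0],[0,0,0],1],
  [[4.5,4.8,0],[0,0,0],1],
  [[5.9,4.8,0],[0,0,0],1],
  [[7.3,4.4,0],[0,0,0],1],
  [[8.6,3.7,0],[0,0,0],1],
  [[9.6,2.7,0],[0,0,0],1],
  [[10.3,1.5,0],[0,0,0],1],
  [[10.7,0.1,0],[0,0,0],1],
  [[10.7,-1.3,0],[0,0,0],1],
])

```text
clock: 22.05
tool_pos: [0.5207, 0.2721, 0.1102]
eef_rot: [0.112, 0.994, 0.001, -0.0]
contact_force: [4.4, 2.8, 0.7]
opening: 0.22
finger_force: 20.0
```

```bash
python3 st.py
```

```text
[0.5207 0.2721 0.1102] 0.055484553877363244 172.29378570185156 [4.3757 2.7675 0.7063] 19.99908526428044 0.22035847492435306 (array([-0.  , -0.  ,  0.02]), array([ 0.09, -0.04,  0.1 ]))
```

Request:
carry_out([
  [[-0.4,-1.4,0],[0,0,0],1],
  [[-1.1,-2.6,0],[0,0,0],1],
  [[-2.1,-3.7,0],[0,0,0],1],
  [[-3.3,-4.4,0],[0,0,0],1],
  [[-4.7,-4.8,0],[0,0,0],1],
  [[-6.1,-4.8,0],[0,0,0],1],
  [[-7.5,-4.4,0],[0,0,0],1],
  [[-8.8,-3.7,0],[0,0,0],1],
  [[-9.8,-2.7,0],[0,0,0],1],
  [[-10.5,-1.5,0],[0,0,0],1],
  [[-10.9,-0.1,0],[0,0,0],1],
  [[-10.9,1.3,0],[0,0,0],1],
])

```text
clock: 23.25
tool_pos: [0.63, 0.2574, 0.1101]
eef_rot: [0.114, 0.993, -0.002, -0.002]
contact_force: [-5.6, -2.2, 9.8]
opening: 0.218
finger_force: 20.0
```

```bash
python3 st.py
```

```text
[0.63   0.2574 0.1101] 0.054779766134916724 -7.652488849652705 [-5.572  -2.1731  9.7786] 19.998036634128766 0.21836273802589165 (array([-0.  ,  0.  ,  0.01]), array([-0.25, -0.18, -0.09]))
```

One turn is done: the angle is about -7°, just short, and still lagging. Now the second turn.

Request:
carry_out([
  [[0.4,1.4,0],[0,0,0],1],
  [[1.1,2.6,0],[0,0,0],1],
  [[2.1,3.7,0],[0,0,0],1],
  [[3.3,4.4,0],[0,0,0],1],
  [[4.7,4.8,0],[0,0,0],1],
  [[6.1,4.8,0],[0,0,0],1],
  [[7.5,4.4,0],[0,0,0],1],
  [[8.8,3.7,0],[0,0,0],1],
  [[9.8,2.7,0],[0,0,0],1],
  [[10.5,1.5,0],[0,0,0],1],
  [[10.8,0.1,0],[0,0,0],1],
  [[10.8,-1.3,0],[0,0,0],1],
])

```text
clock: 24.45
tool_pos: [0.5208, 0.2719, 0.1101]
eef_rot: [0.112, 0.994, 0.001, -0.001]
contact_force: [-1.0, 2.2, 4.8]
opening: 0.218
finger_force: 20.0
```

```bash
python3 st.py
```

```text
[0.5208 0.2719 0.1101] 0.05537548668127628 172.57400633589683 [-0.9522  2.2177  4.7671] 19.998938413336873 0.2180805306813981 (array([-0.  , -0.  ,  0.01]), array([ 0.06, -0.15,  0.12]))
```

Request:
carry_out([
  [[-0.3,-1.4,0],[0,0,0],1],
  [[-1,-2.6,0],[0,0,0],1],
  [[-2,-3.7,0],[0,0,0],1],
  [[-3.2,-4.4,0],[0,0,0],1],
  [[-4.6,-4.8,0],[0,0,0],1],
  [[-6,-4.8,0],[0,0,0],1],
  [[-7.4,-4.4,0],[0,0,0],1],
  [[-8.7,-3.7,0],[0,0,0],1],
  [[-9.7,-2.7,0],[0,0,0],1],
  [[-10.4,-1.5,0],[0,0,0],1],
  [[-10.6,-0.7,0],[0,0,0],1],
  [[-10.7,0,0],[0,0,0],1],
])

```text
clock: 25.65
tool_pos: [0.6268, 0.245, 0.1101]
eef_rot: [0.114, 0.993, -0.002, -0.001]
contact_force: [-3.1, -2.4, 8.9]
opening: 0.217
finger_force: 20.0
```

Request:
carry_out([
  [[0,0,0],[0,0,0],1],
  [[0,0,0],[0,0,0],1],
  [[0,0,0],[0,0,0],1],
])

```text
clock: 25.95
tool_pos: [0.6273, 0.2463, 0.1101]
eef_rot: [0.114, 0.994, -0.0, -0.0]
contact_force: [-0.4, 1.5, 4.6]
opening: 0.219
finger_force: 20.0
```

```bash
python3 st.py
```

```text
[0.6273 0.2463 0.1101] 0.054753907041980285 -19.60365192405368 [-0.4021  1.4655  4.5875] 19.997671488672495 0.21933634352568265 (array([-0.  ,  0.  ,  0.01]), array([-0.  , -0.01, -0.04]))
```

Request:
carry_out([
  [[0,0.2,0],[0,0,0],1],
  [[0,0.5,0],[0,0,0],1],
  [[0,0.8,0],[0,0,0],1],
  [[0,1.05,0],[0,0,0],1],
  [[0,1.2,0],[0,0,0],1],
  [[0,1.3,0],[0,0,0],1],
  [[0,1.3,0],[0,0,0],1],
  [[0,1.3,0],[0,0,0],1],
  [[0,1.3,0],[0,0,0],1],
])

```text
clock: 26.85
tool_pos: [0.6298, 0.257, 0.1101]
eef_rot: [0.114, 0.993, -0.002, -0.001]
contact_force: [-1.6, -0.5, 7.2]
opening: 0.219
finger_force: 20.0
```

```bash
python3 st.py
```

```text
[0.6298 0.257  0.1101] 0.054676468778009406 -8.072846150436678 [-1.587  -0.4653  7.2338] 19.998913645188168 0.21859850307714565 (array([-0.  ,  0.  ,  0.01]), array([-0.21, -0.04, -0.09]))
```

Request:
carry_out([
  [[0,0.1,0],[0,0,0],1],
  [[0,0.2,0],[0,0,0],1],
  [[0,0.3,0],[0,0,0],1],
  [[0,0.3,0],[0,0,0],1],
  [[0,0.3,0],[0,0,0],1],
  [[0,0.3,0],[0,0,0],1],
  [[0,0.3,0],[0,0,0],1],
])

```text
clock: 27.55
tool_pos: [0.6302, 0.2599, 0.1101]
eef_rot: [0.114, 0.993, -0.002, -0.001]
contact_force: [-2.8, -1.1, 7.9]
opening: 0.224
finger_force: 20.0
```

```bash
python3 st.py
```

```text
[0.6302 0.2599 0.1101] 0.054693740305426966 -5.068110580681569 [-2.8037 -1.0539  7.9112] 19.998957300026632 0.22406932471184107 (array([-0.  ,  0.  ,  0.01]), array([-0.23, -0.07, -0.08]))
```

Request:
carry_out([
  [[0,0,0],[0,0,0],1],
  [[0,0,0],[0,0,0],1],
  [[0,0,0],[0,0,0],1],
  [[0,0,0],[0,0,0],1],
])

```text
clock: 27.95
tool_pos: [0.6302, 0.2599, 0.1101]
eef_rot: [0.114, 0.993, -0.002, -0.001]
contact_force: [-2.7, -0.6, 8.3]
opening: 0.22
finger_force: 20.0
```

```bash
python3 st.py; python3 -c "
from plant import r
print(abs(r.get_state()['qd']).max());print(r.finish_job())"
```

```text
[0.6302 0.2599 0.1101] 0.05468061185551757 -5.060820427086856 [-2.7491 -0.6355  8.301 ] 19.998938220746822 0.22009020295313236 (array([-0.  ,  0.  ,  0.01]), array([-0.23, -0.07, -0.08]))
0.0017292907469587731
the job is handed in; nothing more can be done
None
```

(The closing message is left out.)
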